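Free the arrested balance pan under its check weight

ROBOT

A 7-joint arm with a two-finger parallel gripper is mounted at the origin on the work surface. World frame = base frame: x ahead of the robot, y to its left, z up, the work surface at z = 0. Lengths are in mm, angles in rad, forces in N, time in s.
With the tool pointing down it reaches from about 400 to 875 mm from the base axis. Payload 4.4 kg.
Tool frame: the origin (TCP) lies midway between the tips of the shut fingers; the grasp point (between the pads) lies 19 mm behind it; z points along the fingers, y is the direction in which the jaws open and shut (so a half turn about z gives the same grasp; the last joint's range is limited). The gripper opens to 85 mm and grips with 20 to 120 N. Pads are 22 mm wide; open, the fingers measure 114 mm over their backs; the gripper's body (76 mm by 85 mm) begins 54 mm behind the grasp point. The pads swing forward as they close: fully open they stand 13 mm farther back than shut.
Start: joints at [1.185, 0.628, 0.038, 1.517, -0.027, 0.996, -0.02], TCP at [204.373, -617.049, 231.313] pointing down, gripper open.
Joint ranges: [-3.06, 3.06], [-0.37, 2.12], [-1.25, 1.32], [0.18, 2.47], [-1.1, 4.24], [0.23, 1.98], [-2.94, 2.94]. Speed limits (rad/s): [2.57, 2.57, 3.14, 3.14, 3.14, 3.14, 3.14].

INTERFACE

Orientations are given as [roll, pitch, yaw] about the fixed x, y, z axes, in that order (R = Rz(yaw) Ry(pitch) Rx(roll)).
In Python, from cell import ctrl, vision gives the robot as it stands.
- The arm moves only by the tool play_rows, never from a script. Its arguments are lists of equal length, an entry for each row: "slide": the shift along the tool's x, y, z in mm, a list of three; "turn": the turn about the tool's z in rad; "fingers": the opening, from 0 (shut) to 1 (fully open). A call has 1 to 5 rows; each row is the pose to reach, as a shift and turn from the pose measured when the call began, along the tool's axes at that moment; what a row does not reach only later rows make up. A row lasts 1/8 s, in which the tool goes at most 62.5 mm and 10.7 degrees, less where a joint would pass 70% of its speed; a pose out of reach is approached as far as the arm can. A call with a gripper value outside its range is refused whole. The fingers move at their own pace and stop on an object; the grip force is fixed at half the most. Time passes only in rows, so rows that repeat a pose let the fingers close. It gives the time, the measured TCP pose, the force and the opening at its end, in the units of the state.
- ctrl.read_state(): the state, without advancing time (a new reading comes with each control period).
- vision.get_image(name): name is "scene" or "top" or "wrist"; returns (picture, depth): 384x512x3 uint8, blue, green, red; 384x512 float32, mm along the optical axis (not along the pixel's ray), 0 where there is no reading.
- vision.camera_params(name): a dict with "fx", "fy", "cx", "cy" (pixels), "dist_coeffs" ([k1, k2, p1, p2, k3] as OpenCV has them; the pictures are not rectified), "position" and "rotation" of the camera in the world. Camera axes: x right, y up, looking along -z (the intrinsics and any distortion apply to the point x, -y, -z); pixel columns grow to the right and rows downward; lengths in mm; the calibration is good to about 2 mm. A picture is of the moment at which its call begins: read the wrist's pose just before it. camera_params takes no time and is no camera call; for the wrist camera it gives the pose at the moment of the call.
- ctrl.finish_job(): hands the job in, once; it reports no verdict.
The state is a dict: "clock": time; "qpos": joint angles; "qd": joint speeds; "tau": joint torques, N m; "eef_pos": TCP position; "tool_rot": TCP orientation; "force": force on the tool from outside, world axes, zero at the start; "torque": the same for the moment, N m; "width": finger opening in mm.
Only numpy, scipy, OpenCV 4.12 (cv2) and the standard library are available. Lean on these libraries where they do the work, as an engineer would, in place of code of your own. Each camera call takes 0.05 s, during which the arm holds its last target.

TASK

While the balance pan is still locked down by the blue transit arm, set the 500 g check weight (the largest of the three) upright on the centre of the pan and let go of it there, without dropping it. Then pull the red latch tab sideways against its spring until the latch clears the ball, lift the blue arm off the ball to about 35 degrees (at least 25), so that the pan floats free under the weight, and finish while still holding the arm raised and steady in the gripper. Do not disturb the two smaller weights, the beaker or the amber bottle.

Things in the scene. Friction and masses are not known exactly. Their poses are not given: they have to be found in the camera images.
- balance: White laboratory balance fixed to the bench, 240 x 220 mm, its flat top 55 mm above the bench. Origin: on the bench under the middle of the housing; its own x axis runs along the transit arm from the ball towards the hinge, its y axis from the pan towards the arm, z up. In its frame the pan centre is at (0, -15) mm, the arm lies along the line y = 75 mm from its hinge at x = 90 to the ball post at x = -85. It turns up to 0.4 rad from the world axes.
- pan_centre (a point): Centre of the round steel pan, on its top face (120 mm across, marked with a ring 52 mm across; 70 mm above the bench while locked). The rubber presser pad of the transit arm stands on the pan's rim, 50 mm from this point on the arm's side (balance +y), under a 16 mm wide crosspiece whose top is 92 mm above the bench; the other sides are free. The gripper fingers fit best one on each side along the balance's x axis.
- pan (a joint): Height of the sprung pan in m: 0 held right down by the transit arm, 0.009 floating empty, 0.003 floating with the 500 g weight on it.
- transit_arm (a joint): Angle of the blue transit arm about its level hinge, rad: 0 down on the ball, growing as the ball end rises (its hinge axis is the balance's +y axis), stop at 1.0. The arm (bar 14 mm wide, 12 mm high, 0.3 to 0.45 kg with the latch) falls back by itself when let go. At 0 its coupler head (42 x 34 mm, top 104 mm above the bench) covers the ball and the latch holds it there.
- tongue_hinge (a point): Point on the hinge axis of the transit arm, 90 mm above the bench; 175 mm from the ball, and 175 mm in plan from the latch tab, along the balance's x axis. Its axes are those of the balance.
- ball (a point): Centre of the steel ball (25 mm across) on its post, 83 mm above the bench, inside the coupler head at the start.
- latch (a joint): Slide of the latch on the coupler head in m: 0 sprung shut, pawl under the ball; it is pulled along the balance's +y axis (away from the pan); from 0.009 the pawl is clear of the ball, stop at 0.014. The spring takes 2.5 N to start and about 6.5 N at 12 mm and shuts the latch again when it is let go; once the arm is raised the latch may be open or shut.
- latch_tab (a point): Middle of the red upright latch tab on top of the coupler head: 10 mm thick along the balance's y axis (pinch it across this), 26 mm long along x, 44 mm high. This point is 138 mm above the bench at the start, 17 mm below the tab's top and 26 mm above the steel slide plate under it. Both broad sides are free. The tab moves with the latch and swings with the arm; pinched across its thickness it can turn between the pads, so that the gripper may stay upright as the arm rises.
- weight500_centre (a point): Centre, half-way up, of the 500 g check weight: upright steel cylinder 38 mm across with a waist and a knob 24 mm across on top, 70 mm high in all; the plain cylinder part is the lower 50 mm. Stands on a black mat 3 mm thick in a row with the two smaller ones, about 78 mm apart; the order varies. The row runs along the mat's length, within 0.25 rad of the world x axis.
- weight200_centre (a point): Centre of the 200 g weight, same shape, 28 mm across and 52 mm high. Leave alone.
- weight100_centre (a point): Centre of the 100 g weight, same shape, 22 mm across and 42 mm high. Leave alone.
- beaker_centre (a point): Centre of an empty glass beaker, 60 mm across, 75 mm high. Leave alone.
- reagent_centre (a point): Centre of an amber reagent bottle with a blue cap, 64 mm across, 130 mm high. Leave alone.
Mind the look-alikes: they are no part of the job. Leave any green or purple look-alike of the part that bears weight500_centre alone.

How it is judged:
By the outcome, as a careful person would: the job done as asked, in the order asked, and still so for the second after the job is handed in, while the arm keeps its last pose, push and grip.
It also fails if it takes over 48 s, if anything falls off the work surface, if the arm or the gripper's body presses on something with over 40 N, if the wrist force passes 120 N, or if a joint passes its speed limit or range.

## Working session

There is one attempt and no reset: what is moved stays moved. The work goes in short steps, Python scripts to look and compute and a tool call to move; the robot and the scene stay as the last step left them, time stands still between calls to the robot, and variables do not carry over. Pictures are saved under pics/ and viewed, and the job is handed in when it is done.

Besides the shell and the picture viewer there is one more tool, called after "Request:" in YAML: its name, and indented under it one key for each argument. play_rows: Moves the arm, as the interface text tells. Its arguments: {"type":"object","properties":{"slide":{"type":"array"},"turn":{"type":"array"},"fingers":{"type":"array"}},"required":["slide","turn","fingers"]}

```bash
ls; mkdir -p pics; python3 - <<'E'
from cell import ctrl, vision
import cv2,numpy as np
s=ctrl.read_state();print(s)
for n in ("scene","top"):
    im,d=vision.get_image(n);cv2.imwrite(f"pics/{n}0.png",im);np.save(f"pics/{n}0.npy",d)
    print(n,vision.camera_params(n))
E
```

```text
pics
{'clock': 0.0, 'qpos': array([ 1.18521363,  0.62939204,  0.03845303,  1.51838998, -0.0269815 ,
        0.99627579, -0.01997672]), 'qd': array([ 0.00059669, -0.00023497, -0.00047449, -0.00022895,  0.00212374,
        0.00089271,  0.00090879]), 'tau': array([ 1.16753472e-03, -5.63397145e+01,  1.22707710e+00, -1.93445778e+01,
        1.11149205e-02,  1.04795818e-02, -8.50792503e-06]), 'eef_pos': array([ 204.15018822, -616.44016004,  230.35251252]), 'tool_rot': array([-3.13964652e+00,  5.04522181e-05,  3.19806638e-01]), 'force': array([0.17600946, 0.34659639, 0.19049071]), 'torque': array([-0.04700274, -0.0009155 ,  0.01343383]), 'width': 85.25702549764753}
scene {'fx': 402.23387867606255, 'fy': 402.23387867606255, 'cx': 254.20238841545614, 'cy': 191.36234770533522, 'dist_coeffs': array([-0.12588589,  0.        ,  0.        ,  0.        ,  0.        ]), 'position': array([1112.60146572, -529.78209713,  820.16719671]), 'rotation': array([0.84887096, 0.00422   , 0.80891778])}
top {'fx': 406.2367429162177, 'fy': 406.2367429162177, 'cx': 255.57718019625983, 'cy': 192.5396846894155, 'dist_coeffs': array([-0.06471549,  0.        ,  0.        ,  0.        ,  0.        ]), 'position': array([ 498.14353269,   29.56178432, 1114.95830731]), 'rotation': array([ 0.05962862, -0.03178539, -1.56761956])}
```

View pics/scene0.png

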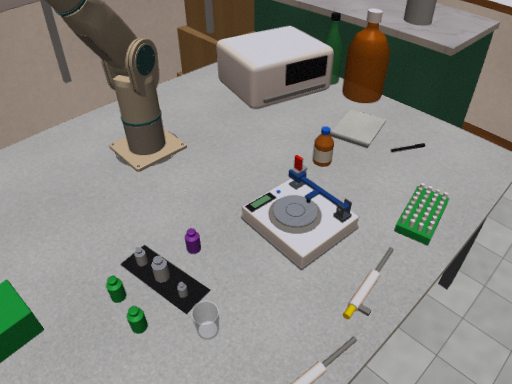

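View pics/top0.png

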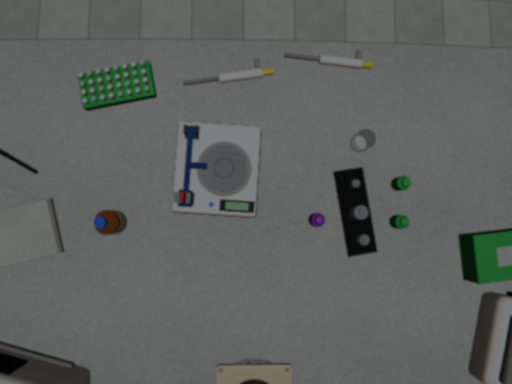

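```bash
cat > h.py <<'E'
import numpy as np,cv2
from scipy.spatial.transform import Rotation as R
def K(p): return np.array([[p['fx'],0,p['cx']],[0,p['fy'],p['cy']],[0,0,1.]])
def ray(p,uv):
    u=cv2.undistortPoints(np.array([[uv]],float),K(p),np.array(p['dist_coeffs']))[0,0]
    d=R.from_euler('xyz',p['rotation']).as_matrix()@np.array([u[0],-u[1],-1.])
    return np.array(p['position']),d
def onz(p,uv,z):
    o,d=ray(p,uv); return o+d*(z-o[2])/d[2]
def proj(p,X):
    M=R.from_euler('xyz',p['rotation']).as_matrix()
    c=M.T@(np.array(X,float)-p['position']); q=np.array([[c[0]/-c[2],-c[1]/-c[2],1.]])
    return cv2.projectPoints(q,np.zeros(3),np.zeros(3),K(p),np.array(p['dist_coeffs']))[0].ravel()
def tri(p1,a,p2,b):
    o1,d1=ray(p1,a);o2,d2=ray(p2,b)
    A=np.stack([d1,-d2],1);t=np.linalg.lstsq(A,o2-o1,rcond=None)[0]
    x,y=o1+t[0]*d1,o2+t[1]*d2; return (x+y)/2,np.linalg.norm(x-y)
def crop(im,x0,y0,x1,y1,s,fn): cv2.imwrite(fn,cv2.resize(im[y0:y1,x0:x1],None,fx=s,fy=s,interpolation=cv2.INTER_CUBIC))
E
python3 - <<'E'
from h import *
from cell import vision
t=cv2.imread('pics/top0.png');s=cv2.imread('pics/scene0.png')
crop(t,160,110,280,225,5,'pics/t_bal.png'); crop(t,320,120,420,260,4,'pics/t_w.png'); crop(s,95,215,225,340,5,'pics/s_w.png')
p=vision.camera_params('top')
for n,uv,z in [("w500 top",(361,212),73),("hinge",(192,132),95),("tab",(185,198),155),("pan",(224,168),70),("purple",(317,220),50),("base",(255,380),0)]:
    print(n,onz(p,uv,z).round(1))
# housing white
h=cv2.cvtColor(t,cv2.COLOR_BGR2HSV);m=((h[...,2]>175)&(h[...,1]<40)).astype(np.uint8);m[:, :165]=0;m[:,270:]=0;m[:115]=0;m[222:]=0
c=max(cv2.findContours(m,0,2)[0],key=cv2.contourArea);r=cv2.minAreaRect(c);b=cv2.boxPoints(r);print(r)
print(np.array([onz(p,q,55)[:2] for q in b]).round(1))
E
```

```text
w500 top [ 511.3 -277.4   73. ]
hinge [712. 159.  95.]
tab [541.8 165.7 155. ]
pan [623.7  78.3  70. ]
purple [ 490.2 -166.2   50. ]
base [55.1 -5.7  0. ]Traceback (most recent call last):
  File "<stdin>", line 10, in <module>
ValueError: max() iterable argument is empty
```

View pics/t_bal.png

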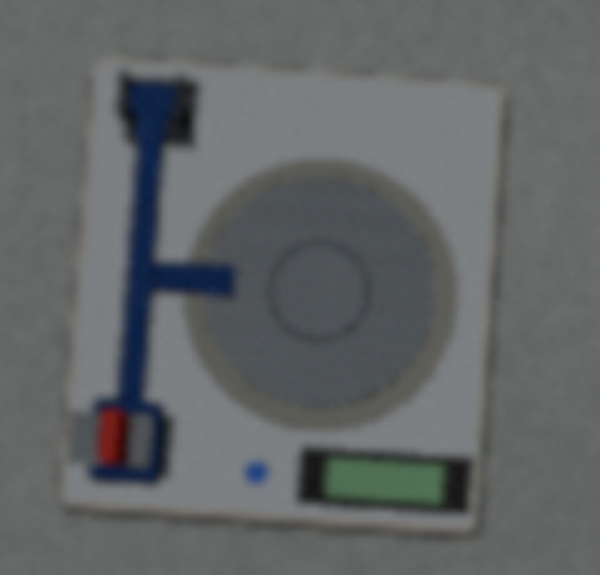

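View pics/s_w.png

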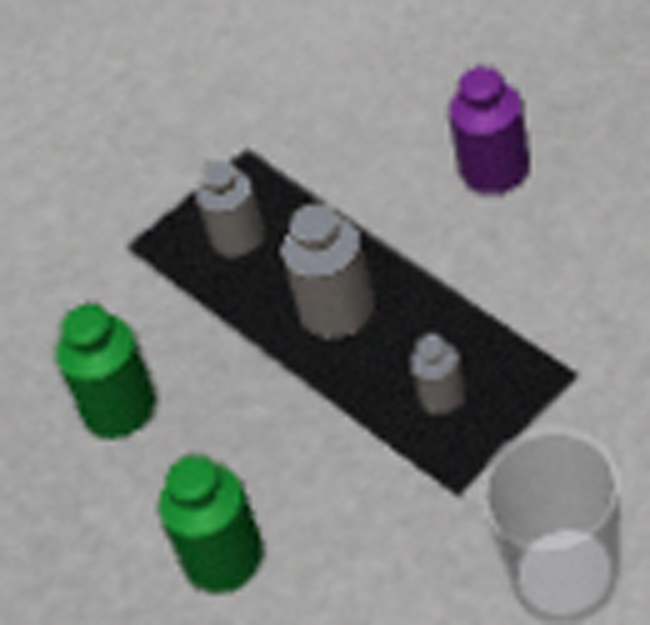

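View pics/t_w.png

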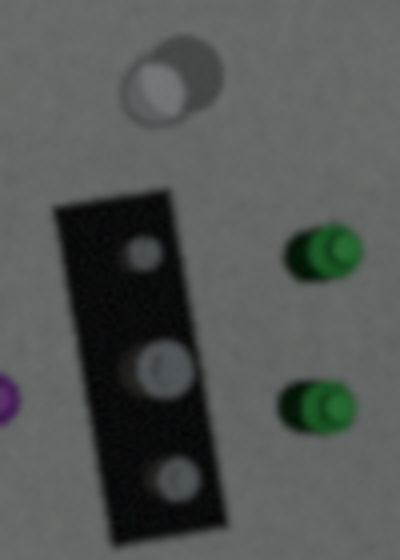

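```bash
python3 - <<'E'
from h import *
from cell import vision,ctrl
T=vision.camera_params('top');S=vision.camera_params('scene')
t=lambda x,y:(320+x/4,120+y/4); s=lambda x,y:(95+x/5,215+y/5)
for n,a,b in [("500",(165,369),(316,222)),("200",(179,478),(218,172)),("100",(144,253),(433,345))]:
    print(n,tri(T,t(*a),S,s(*b)), )
b=[(53,207),(170,190),(228,524),(113,546)]
q=np.array([onz(T,t(*x),3)[:2] for x in b]);print(q)
tb=lambda x,y:(160+x/5,110+y/5)
for n,a,z in [("c1",(97,58),55),("c2",(506,88),55),("c3",(474,535),55),("c4",(60,505),55),("pan",(320,291),70),("tabtop",(112,436),155)]: print(n,onz(T,tb(*a),z))
print(ctrl.read_state()['clock'])
E
```

```text
500 (array([ 510.94570619, -279.11713929,   68.09108745]), np.float64(0.9455223925593742))
200 (array([ 438.99114207, -292.45061247,   53.95695638]), np.float64(0.1504601472104811))
100 (array([ 589.57454825, -272.516573  ,   42.2640288 ]), np.float64(3.0323773332191832))
[[ 623.58020535 -221.12082102]
 [ 636.18331106 -303.87223837]
 [ 404.38695864 -342.1233445 ]
 [ 389.67217797 -261.2515351 ]]
c1 [748.02849561 197.72856985  55.        ]
c2 [733.77352736 -18.27808102  55.        ]
c3 [497.68759719  -2.11580444  55.        ]
c4 [512.40225065 213.19968029  55.        ]
pan [623.22156884  78.32704059  70.        ]
tabtop [543.69206762 171.84536445 155.        ]
0.1
```

Request:
play_rows:
  slide:
    - [48,-27,0]
    - [96,-54,0]
    - [144,-81,0]
    - [192,-108,0]
    - [240,-135,0]
  turn: [0.03,0.06,0.1,0.13,0.17]
  fingers: [1,1,1,1,1]

```text
clock: 0.72
eef_pos: [390.5, -411.3, 230.4]
tool_rot: [-3.139, 0.001, 0.148]
force: [0.8, -0.4, 0.1]
width: 85.6
```

Request:
play_rows:
  slide:
    - [45,-37,0]
    - [90,-74,0]
    - [120,-100,0]
    - [139,-113,0]
    - [139,-113,0]
  turn: [0,0,0,0,0]
  fingers: [1,1,1,1,1]

```text
clock: 1.35
eef_pos: [512.4, -276.9, 230.1]
tool_rot: [-3.138, 0.0, 0.153]
force: [-0.9, 0.2, 0.0]
width: 84.8
```

```bash
python3 - <<'E'
from h import *
from cell import vision,ctrl
p=vision.camera_params('wrist');im,d=vision.get_image('wrist')
s=ctrl.read_state();print(s['clock'],s['eef_pos'],s['tool_rot'],s['qpos'].round(3),p)
cv2.imwrite('pics/w1.png',im)
print(proj(p,[511,-279,73]))
E
```

```text
1.4 [ 510.92778498 -278.79576003  230.1874098 ] [-3.13928429e+00  1.65970258e-03  1.49750213e-01] [ 0.403  0.533  0.075  1.713 -0.05   0.9   -0.922] {'fx': 339.90626601875556, 'fy': 339.90626601875556, 'cx': 257.70761015725316, 'cy': 191.13052216588648, 'dist_coeffs': array([-0.00834266,  0.        ,  0.        ,  0.        ,  0.        ]), 'position': array([ 582.41467031, -267.18847405,  372.59903208]), 'rotation': array([-0.28078295,  0.00257504, -1.41799526])}
[259.44680346 176.25651196]
```

View pics/w1.png

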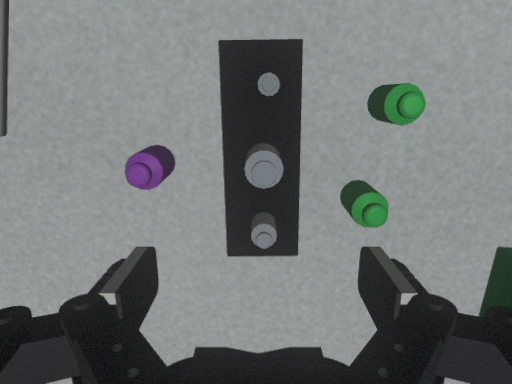

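```bash
python3 - <<'E'
from h import *
im=cv2.imread('pics/w1.png');crop(im,210,30,310,260,2.6,'pics/w1c.png')
p={'fx': 339.90626601875556, 'fy': 339.90626601875556, 'cx': 257.70761015725316, 'cy': 191.13052216588648, 'dist_coeffs': np.array([-0.00834266,0,0,0,0]), 'position': np.array([ 582.41467031, -267.18847405,  372.59903208]), 'rotation': np.array([-0.28078295,  0.00257504, -1.41799526])}
q=np.array([onz(p,x,3)[:2] for x in [(219.5,40),(302.5,39),(298,255),(228,255)]]);print(q)
for r in [(264,172),(264,173)]:print(onz(p,r,73))
h=cv2.cvtColor(im,cv2.COLOR_BGR2GRAY)[135:200,235:292];m=(h>85).astype(np.uint8)
M=cv2.moments(m);print(m.sum());c=max(cv2.findContours(m,0,2)[0],key=cv2.contourArea);print(cv2.boundingRect(c))
E
```

```text
[[ 627.26410993 -220.47138115]
 [ 640.84425927 -302.71134956]
 [ 405.6755026  -342.22758367]
 [ 392.82008126 -259.43594739]]
[ 515.53041753 -282.45512487   73.        ]
[ 514.61664545 -282.60063407   73.        ]
1166
(9, 15, 39, 39)
```

View pics/w1c.png

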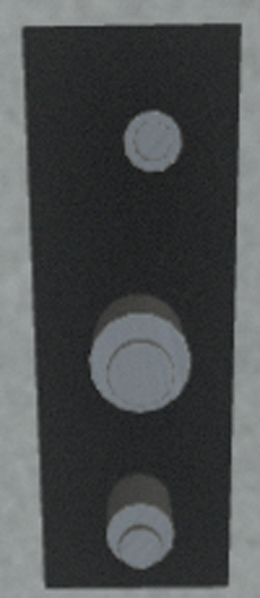

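Request:
play_rows:
  slide:
    - [2,3,45]
    - [2,3,90]
    - [2,3,130]
    - [2,3,150]
    - [2,3,150]
  turn: [-0.01,-0.01,-0.01,-0.01,-0.01]
  fingers: [1,1,1,1,1]

```text
clock: 2.02
eef_pos: [510.4, -282.4, 78.7]
tool_rot: [-3.138, 0.006, 0.157]
force: [-0.2, -0.1, 0.6]
width: 85.5
```

```bash
python3 - <<'E'
from h import *
from cell import vision,ctrl
p=vision.camera_params('wrist');im,d=vision.get_image('wrist')
s=ctrl.read_state();print(s['clock'],s['eef_pos'],s['tool_rot'])
cv2.imwrite('pics/w2.png',im)
a=s['eef_pos'].copy()
for z in (30,53,73): a[2]=z;print(z,proj(p,a))
E
```

```text
2.075 [ 511.6139946  -282.66037235   79.95094693] [-3.13931832  0.0033629   0.15755776]
30 [257.53651411 213.80736611]
53 [257.38194278 228.77511063]
73 [257.21325528 245.10955396]
```

View pics/w2.png

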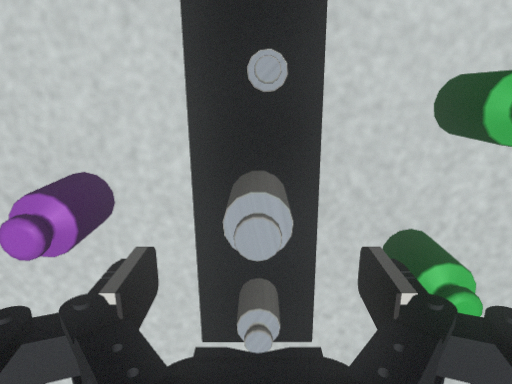

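Request:
play_rows:
  slide:
    - [4,0,25]
    - [4,0,50]
    - [4,0,66]
    - [4,0,67]
    - [4,0,67]
  turn: [0,0,0,0,0]
  fingers: [1,1,1,1,1]

```text
clock: 2.7
eef_pos: [515.9, -282.5, 13.9]
tool_rot: [-3.14, 0.002, 0.157]
force: [0.3, 0.7, -0.3]
width: 85.8
```

Request:
play_rows:
  slide:
    - [0,0,0]
    - [0,0,0]
    - [0,0,0]
    - [0,0,0]
    - [0,0,0]
  turn: [0,0,0,0,0]
  fingers: [0.6,0.4,0.2,0.2,0.2]

```text
clock: 3.32
eef_pos: [516.0, -282.2, 14.6]
tool_rot: [-3.14, 0.002, 0.157]
force: [-2.9, 1.8, 5.9]
width: 36.4
```

Request:
play_rows:
  slide:
    - [0,0,0]
    - [0,0,-15]
    - [0,0,-50]
    - [0,0,-95]
    - [0,0,-140]
  turn: [0,0,0,0,0]
  fingers: [0,0,0,0,0]

```text
clock: 3.95
eef_pos: [515.6, -282.1, 156.1]
tool_rot: [-3.139, 0.003, 0.157]
force: [1.1, -0.6, -5.3]
width: 36.4
```

```bash
python3 - <<'E'
from h import *
from cell import vision,ctrl
s=ctrl.read_state();print(s['clock'],s['eef_pos'],s['tool_rot'],s['force'],s['width'],s['qpos'])
p=vision.camera_params('wrist');im,d=vision.get_image('wrist')
cv2.imwrite('pics/w3.png',im)
E
```

```text
3.95 [ 515.58358506 -282.05318207  156.06015373] [-3.13943305e+00  2.82849821e-03  1.57265658e-01] [ 1.08114879 -0.60169337 -5.33157083] 36.38210104778095 [ 0.41119936  0.63255328  0.06557481  1.76935541 -0.05732828  0.7450886
 -0.90712323]
```

View pics/w3.png

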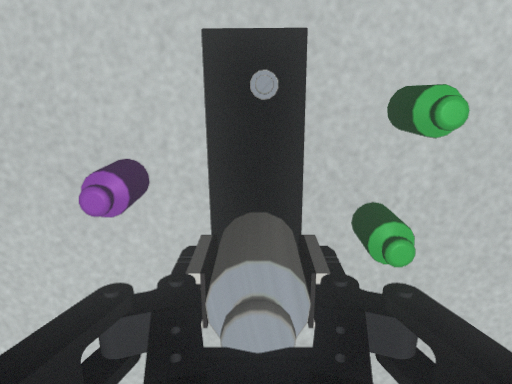

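Request:
play_rows:
  slide:
    - [20,-36,-15]
    - [40,-72,-30]
    - [60,-110,-45]
    - [80,-148,-60]
    - [100,-185,-75]
  turn: [-0.12,-0.25,-0.4,-0.55,-0.7]
  fingers: [0,0,0,0,0]

```text
clock: 4.62
eef_pos: [587.7, -84.0, 237.6]
tool_rot: [3.136, -0.001, 0.862]
force: [0.7, -0.4, -5.6]
width: 36.7
```

Request:
play_rows:
  slide:
    - [25,-10,0]
    - [50,-20,0]
    - [75,-28,0]
    - [93,-35,0]
    - [93,-35,0]
  turn: [-0.15,-0.3,-0.45,-0.6,-0.643]
  fingers: [0,0,0,0,0]

```text
clock: 5.25
eef_pos: [621.2, 11.4, 237.3]
tool_rot: [3.138, 0.002, 1.509]
force: [-0.8, -0.3, -5.4]
width: 36.7
```

```bash
python3 - <<'E'
from h import *
from cell import vision,ctrl
s=ctrl.read_state();print(s['clock'],s['eef_pos'],s['tool_rot'],s['force'],s['width'],s['qpos'])
p=vision.camera_params('wrist');im,d=vision.get_image('wrist')
cv2.imwrite('pics/w4.png',im);np.save('pics/w4p.npy',p,allow_pickle=True)
E
```

```text
5.25 [621.21941704  11.36473637 237.28364699] [3.13752733e+00 1.63965007e-03 1.50873793e+00] [-0.7905459  -0.31340542 -5.4486279 ] 36.68752481666105 [ 0.11873585  0.59122529 -0.29936957  1.59314794  0.20162075  0.98383672
 -0.3062824 ]
```

View pics/w4.png

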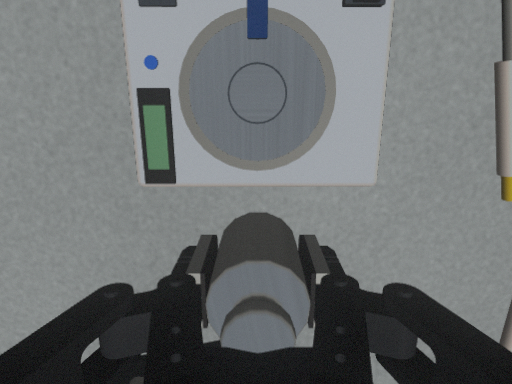

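```bash
python3 - <<'E'
from h import *
im=cv2.imread('pics/w4.png');p=np.load('pics/w4p.npy',allow_pickle=True).item()
crop(im,130,0,390,190,3,'pics/w4c.png')
g=cv2.cvtColor(im,cv2.COLOR_BGR2GRAY)
# ring: darkest along radial lines
pts=[]
for a in np.arange(0,2*np.pi,0.1):
    r=np.arange(22,38,.25);xs=257.5+r*np.cos(a);ys=93.5+r*np.sin(a)
    v=cv2.remap(g,xs.astype(np.float32)[None],ys.astype(np.float32)[None],cv2.INTER_LINEAR)[0]
    i=v.argmin();pts.append(onz(p,(xs[i],ys[i]),70)[:2])
pts=np.array(pts);
def circ(P):
    A=np.c_[2*P,np.ones(len(P))];x=np.linalg.lstsq(A,(P**2).sum(1),rcond=None)[0];r=np.sqrt(x[2]+x[:2]@x[:2]);return x[:2],r
c,r=circ(pts)
for _ in range(3):
    e=abs(np.hypot(*(pts-c).T)-r);c,r=circ(pts[e<1.5])
print('ring',c,r,(e<1.5).sum())
# housing front edge
for q in [(138,186),(377,186),(121,0),(393,0)]:print(q,onz(p,q,55))
E
```

```text
ring [626.01659216  80.48791478] 25.19938510009769 63
(138, 186) [ 5.03036984e+02 -2.31194514e-01  5.50000000e+01]
(377, 186) [739.46846264 -15.13546553  55.        ]
(121, 0) [514.6104615  164.59844056  55.        ]
(393, 0) [747.55518726 150.36569165  55.        ]
```

View pics/w4c.png

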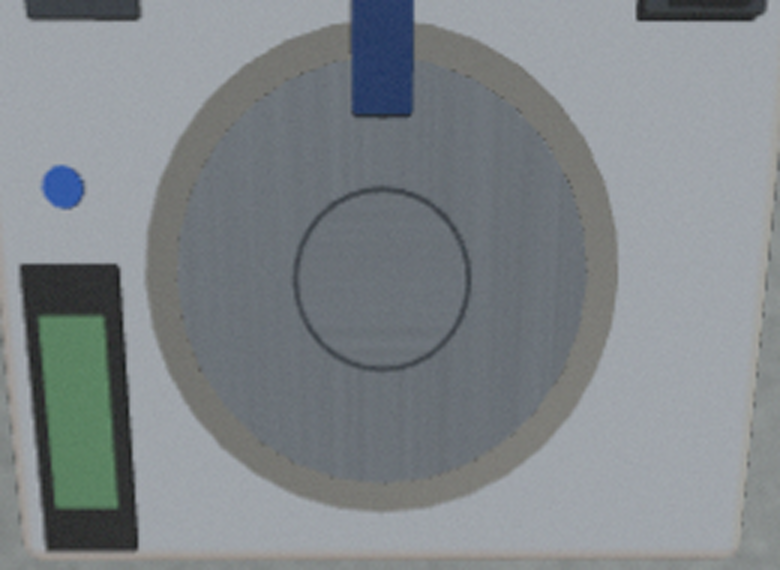

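```bash
python3 - <<'E'
from h import *
p=np.load('pics/w4p.npy',allow_pickle=True).item()
im=cv2.imread('pics/w4.png')
T=np.array([621.2,11.4,237.3])
ax=np.array([np.cos(1.509),np.sin(1.509),0]);ay=np.array([ax[1],-ax[0],0])
for h,r in [(38.4,19),(58.4,12)]:
  for dx,col in [(0,(0,0,255)),(3,(0,255,0))]:
    pts=[proj(p,T+np.array([0,0,h])+ax*(dx+r*np.cos(a))+ay*r*np.sin(a)) for a in np.arange(0,6.3,.1)]
    cv2.polylines(im,[np.int32(np.round(np.array(pts)*16))],True,col,1,cv2.LINE_AA,4)
crop(im,180,200,340,370,4,'pics/w4k.png')
E
```

```text
(no output)
```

View pics/w4k.png

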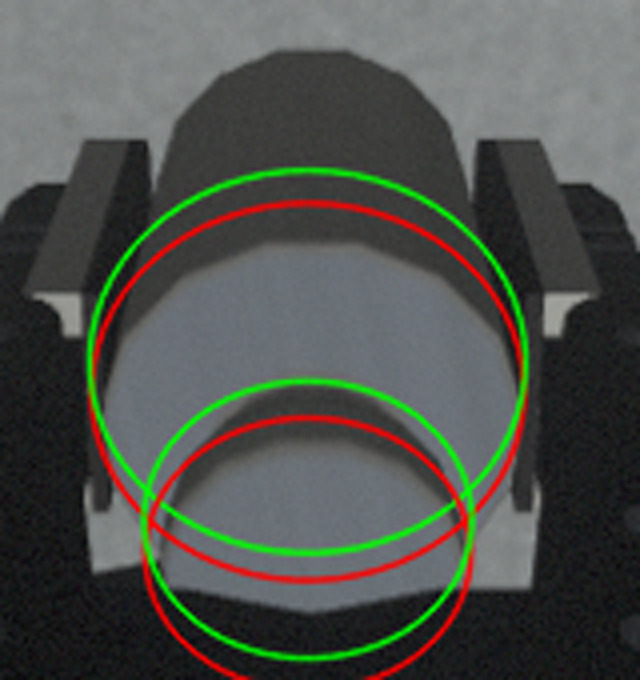

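Request:
play_rows:
  slide:
    - [40,0,0]
    - [70,0,20]
    - [70,0,60]
    - [70,0,100]
    - [70,0,130]
  turn: [0,0,0,0,0]
  fingers: [0,0,0,0,0]

```text
clock: 5.92
eef_pos: [624.7, 75.8, 105.2]
tool_rot: [3.14, 0.006, 1.503]
force: [-0.5, 1.4, -4.8]
width: 36.6
```

Request:
play_rows:
  slide:
    - [0,0,8]
    - [0,0,12]
    - [0,0,16]
    - [0,0,16]
    - [0,0,16]
  turn: [0,0,0,0,0]
  fingers: [0,0,0,0,0]

```text
clock: 6.55
eef_pos: [625.2, 75.8, 89.9]
tool_rot: [3.139, 0.006, 1.503]
force: [-0.3, -0.5, -4.7]
width: 36.4
```

```bash
python3 - <<'E'
from h import *
from cell import vision,ctrl
s=ctrl.read_state();print(s['clock'],s['eef_pos'],s['tool_rot'],s['force'],s['width'])
p=vision.camera_params('wrist');im,d=vision.get_image('wrist')
cv2.imwrite('pics/w5.png',im)
im,d=vision.get_image('scene');crop(im,220,130,380,270,4,'pics/s5.png')
s=ctrl.read_state();print(s['clock'],s['eef_pos'],s['force'])
E
```

```text
6.55 [625.18162866  75.76068734  89.88252983] [3.13887998 0.00607428 1.50299056] [-0.33550508 -0.50790535 -4.70292554] 36.429966293624325
6.65 [625.04395425  75.75976973  89.66893592] [ 0.11453262  0.02305702 -4.88486763]
```

View pics/w5.png

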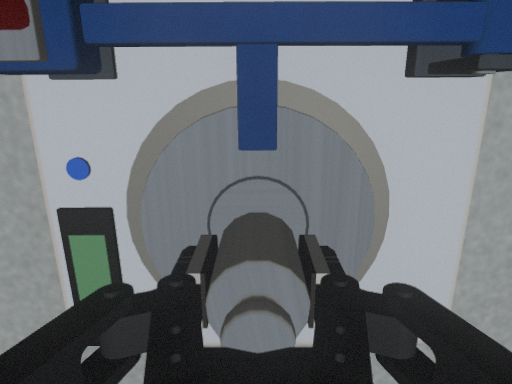

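View pics/s5.png

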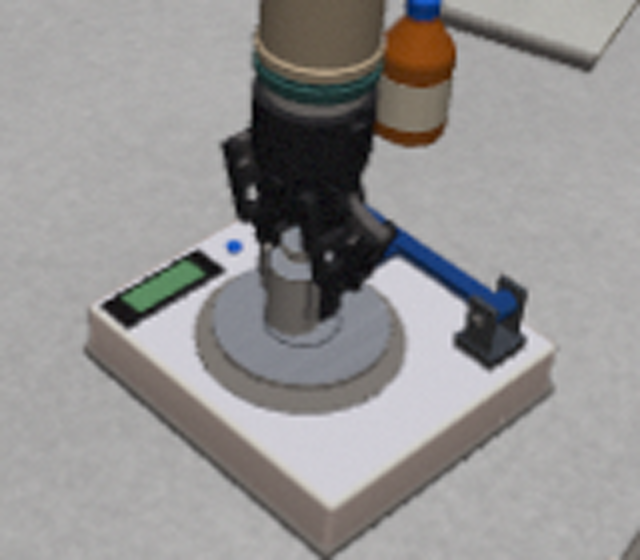

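```bash
python3 - <<'E'
from h import *
from cell import vision
p=vision.camera_params('wrist')
print('ring top',onz(p,(258,177),70),'sides',onz(p,(208,220),70),onz(p,(308.5,220),70))
print('pan top',onz(p,(258,80),70))
print('weight front bottom',onz(p,(258,212),78))
im=cv2.imread('pics/w5.png');crop(im,190,160,330,290,4,'pics/w5c.png')
E
```

```text
ring top [627.80785488 105.69659114  70.        ] sides [600.91059421  84.9451591   70.        ] [651.94493614  81.45039822  70.        ]
pan top [630.85075642 150.84264496  70.        ]
weight front bottom [626.75466267  90.42157514  78.        ]
```

View pics/w5c.png

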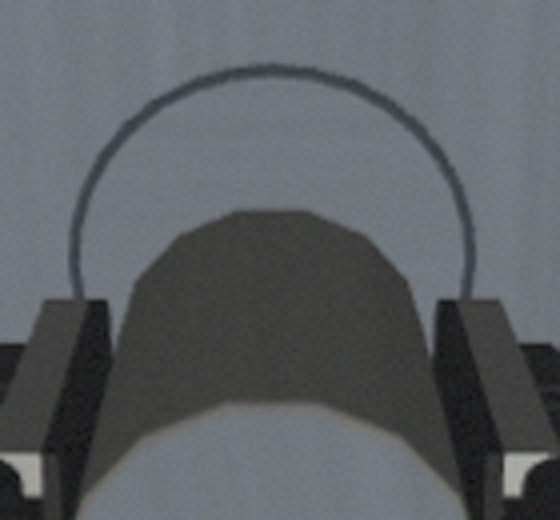

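Request:
play_rows:
  slide:
    - [5,0,0]
    - [8,0,0]
    - [8,0,2]
    - [8,0,4]
    - [8,0,4]
  turn: [0,0,0,0,0]
  fingers: [0,0,0,0,0]

```text
clock: 7.28
eef_pos: [625.3, 83.4, 85.2]
tool_rot: [3.14, 0.007, 1.503]
force: [-0.3, -0.9, -5.2]
width: 36.6
```

```bash
python3 - <<'E'
from h import *
from cell import vision,ctrl
s=ctrl.read_state();print(s['clock'],s['eef_pos'],s['tool_rot'],s['force'],s['width'])
p=vision.camera_params('wrist');im,d=vision.get_image('wrist')
crop(im,190,160,330,290,4,'pics/w6.png')
s=ctrl.read_state();print(s['eef_pos'])
for z in (70,72,74,76): print(z,onz(p,(258,212),z))
E
```

```text
7.275 [625.32257564  83.41011543  85.24922575] [3.13993328 0.0065192  1.50279619] [-0.28218344 -0.85923075 -5.15463593] 36.611500518956525
[625.4802467   83.46806552  85.44761724]
70 [626.9612307   96.77365528  70.        ]
72 [627.00573191  97.4989984   72.        ]
74 [627.05023312  98.22434152  74.        ]
76 [627.09473432  98.94968464  76.        ]
```

View pics/w6.png

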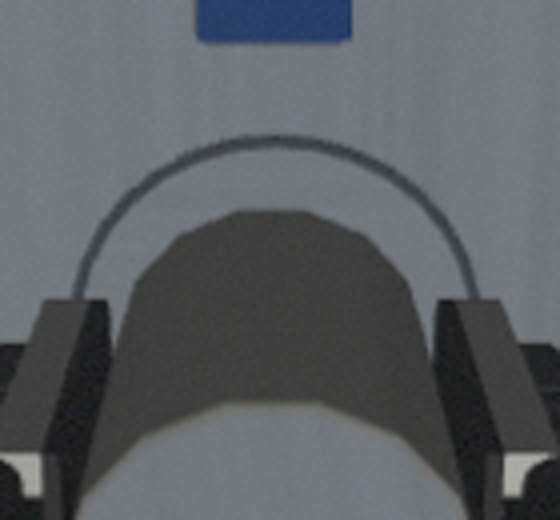

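Request:
play_rows:
  slide:
    - [0,0,1]
    - [0,0,2]
    - [0,0,3]
    - [0,0,3]
  turn: [0,0,0,0]
  fingers: [0,0,0,0]

```text
clock: 7.82
eef_pos: [625.4, 83.4, 82.3]
tool_rot: [3.14, 0.006, 1.503]
force: [-0.6, 0.3, -5.6]
width: 36.4
```

Request:
play_rows:
  slide:
    - [0,0,0.7]
    - [0,0,1.2]
    - [0,0,1.2]
  turn: [0,0,0]
  fingers: [0,0,0]

```text
clock: 8.2
eef_pos: [625.5, 83.4, 81.7]
tool_rot: [3.139, 0.006, 1.503]
force: [-2.5, -1.0, 0.6]
width: 36.4
```

Request:
play_rows:
  slide:
    - [0,0,0]
    - [0,0,0]
    - [0,0,0]
    - [0,0,0]
    - [0,0,0]
  turn: [0,0,0,0,0]
  fingers: [0.5,0.6,0.8,0.8,0.8]

```text
clock: 8.82
eef_pos: [625.5, 83.4, 81.7]
tool_rot: [3.139, 0.006, 1.503]
force: [0.1, -0.0, -0.5]
width: 68.0
```

```bash
python3 - <<'E'
from h import *
from cell import vision,ctrl
s=ctrl.read_state();print(s['clock'],s['eef_pos'],s['tool_rot'],s['force'],s['width'])
p=vision.camera_params('wrist');im,d=vision.get_image('wrist')
cv2.imwrite('pics/w7.png',im)
E
```

```text
8.825 [625.5460047   83.43916586  81.65374231] [3.13931977 0.00643065 1.50276541] [ 0.11843697 -0.01312566 -0.5192195 ] 68.0449716664282
```

View pics/w7.png

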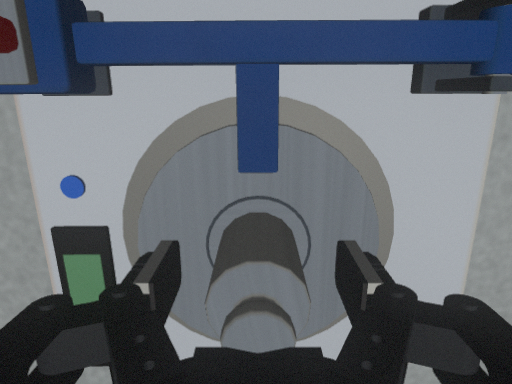

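Request:
play_rows:
  slide:
    - [0,0,-15]
    - [0,0,-45]
    - [0,0,-90]
    - [0,0,-135]
    - [0,0,-160]
  turn: [0,0,0,-0.05,-0.1]
  fingers: [0.8,0.8,0.8,0.8,0.8]

```text
clock: 9.5
eef_pos: [626.3, 84.9, 245.7]
tool_rot: [3.135, 0.006, 1.605]
force: [0.5, -0.2, -0.5]
width: 68.1
```

Request:
play_rows:
  slide:
    - [20,-10,0]
    - [40,-20,0]
    - [60,-30,0]
    - [80,-40,0]
    - [91,-43,0]
  turn: [-0.15,-0.3,-0.46,-0.62,-0.78]
  fingers: [0.8,0.8,0.8,0.8,0.8]

```text
clock: 10.12
eef_pos: [579.6, 175.9, 246.3]
tool_rot: [3.14, 0.009, 2.392]
force: [-0.5, -0.2, 0.1]
width: 68.2
```

Request:
play_rows:
  slide:
    - [0,0,0]
    - [0,0,0]
    - [0,0,0]
    - [0,0,0]
    - [0,0,0]
  turn: [-0.15,-0.3,-0.45,-0.6,-0.69]
  fingers: [0.8,0.8,0.8,0.8,0.8]

```text
clock: 10.75
eef_pos: [579.7, 175.7, 247.3]
tool_rot: [-3.137, 0.009, 3.085]
force: [0.5, 0.5, 0.1]
width: 68.4
```

```bash
python3 - <<'E'
from h import *
from cell import vision,ctrl
s=ctrl.read_state();print(s['clock'],s['eef_pos'],s['tool_rot'],s['force'],s['width'],s['qpos'])
p=vision.camera_params('wrist');im,d=vision.get_image('wrist')
cv2.imwrite('pics/w8.png',im);np.save('pics/w8p.npy',p,allow_pickle=True)
E
```

```text
10.75 [579.74842446 175.70905242 247.34309802] [-3.13666458  0.00910818  3.08475524] [0.46030641 0.52012046 0.13228076] 68.36403374861248 [ 0.09234628  0.63182688 -0.72768048  1.62097475  0.47606323  1.06652201
  0.74099687]
```

View pics/w8.png

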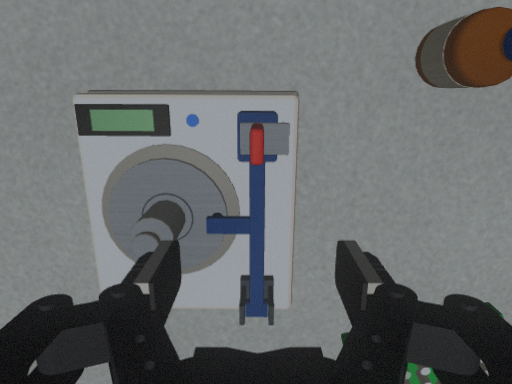

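```bash
python3 - <<'E'
from h import *
im=cv2.imread('pics/w8.png');p=np.load('pics/w8p.npy',allow_pickle=True).item()
print(p['position'],p['rotation'])
crop(im,220,90,310,340,2.4,'pics/w8a.png');crop(im,230,100,300,175,8,'pics/w8b.png')
h=cv2.cvtColor(im,cv2.COLOR_BGR2HSV);m=((h[...,1]>150)&((h[...,0]<8)|(h[...,0]>172))).astype(np.uint8)
n,l,st,c=cv2.connectedComponentsWithStats(m);i=1+st[1:,4].argmax();print(st[i],c[i])
v=h[...,2].copy();v[l!=i]=0
for y in range(120,168,3):print(y,v[y,250:266])
E
```

```text
[509.05723561 179.9911492  389.20621081] [-0.28883072  0.00562492  1.51408522]
[250 129  14  36 441] [256.44897959 146.2675737 ]
120 [0 0 0 0 0 0 0 0 0 0 0 0 0 0 0 0]
123 [0 0 0 0 0 0 0 0 0 0 0 0 0 0 0 0]
126 [0 0 0 0 0 0 0 0 0 0 0 0 0 0 0 0]
129 [  0   0   0 110 118 117 118 116 110 114 106   0   0   0   0   0]
132 [  0 131 140 145 150 148 148 145 146 147 144 136 130  93   0   0]
135 [115 138 143 149 152 149 155 150 151 152 148 139 133  98   0   0]
138 [115 138 144 148 151 152 153 152 151 150 147 139 135 100   0   0]
141 [114 140 143 149 149 152 152 151 153 152 146 138 135  96   0   0]
144 [  0 136 142 151 150 151 152 151 151 152 150 140 134   0   0   0]
147 [  0 139 143 148 151 152 150 151 152 152 146 140 132   0   0   0]
150 [  0 136 146 151 149 156 151 151 153 155 147 136 136   0   0   0]
153 [  0 137 144 149 152 149 152 151 153 151 145 139 133   0   0   0]
156 [113 136 146 149 150 151 150 152 148 150 146 138 132   0   0   0]
159 [111 137 143 147 150 150 150 154 152 150 145 140 132   0   0   0]
162 [  0 128 137 146 148 146 148 148 147 147 142 135 113   0   0   0]
165 [0 0 0 0 0 0 0 0 0 0 0 0 0 0 0 0]
```

View pics/w8b.png

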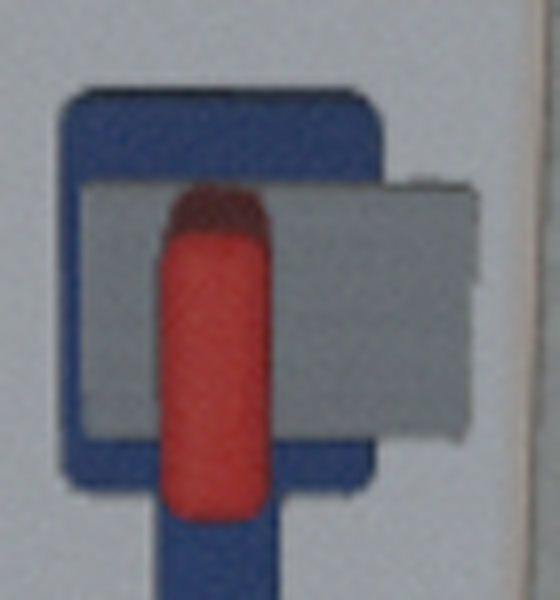

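```bash
python3 - <<'E'
from h import *
p=np.load('pics/w8p.npy',allow_pickle=True).item()
print('tab top',onz(p,(256.6,146.9),155)); 
for q in [(256.6,129),(256.6,165),(250,147),(263.5,147)]:print(onz(p,q,155))
print('bar', onz(p,(257,170),96),onz(p,(257,270),96),'hinge',onz(p,(257,300),96))
print('ring', onz(p,(167,217),70))
E
```

```text
tab top [546.53514168 175.77603184 155.        ]
[534.2904942  176.48248471 155.        ]
[559.29332496 175.03991387 155.        ]
[546.34958109 171.20978797 155.        ]
[546.87088457 180.54056636 155.        ]
bar [576.46713012 173.88594988  96.        ] [675.34664553 168.21325162  96.        ] hinge [708.79166531 166.29431804  96.        ]
ring [625.70901729  80.29387478  70.        ]
```

Request:
play_rows:
  slide:
    - [33,-1,10]
    - [33,-1,40]
    - [33,-1,75]
    - [33,-1,90]
    - [33,-1,90]
  turn: [0,0,0,0,0]
  fingers: [0.8,0.7,0.6,0.6,0.6]

```text
clock: 11.42
eef_pos: [547.4, 175.9, 156.8]
tool_rot: [-3.136, 0.008, 3.086]
force: [1.0, 0.2, 0.4]
width: 51.6
```

```bash
python3 - <<'E'
from h import *
from cell import vision,ctrl
s=ctrl.read_state();print(s['clock'],s['eef_pos'],s['tool_rot'],s['force'],s['width'],s['qpos'])
p=vision.camera_params('wrist');im,d=vision.get_image('wrist')
cv2.imwrite('pics/w9.png',im);np.save('pics/w9p.npy',p,allow_pickle=True)
print(ctrl.read_state()['eef_pos'])
h=cv2.cvtColor(im,cv2.COLOR_BGR2HSV);m=((h[...,1]>150)&((h[...,0]<8)|(h[...,0]>172))&(h[...,2]>110)).astype(np.uint8)
n,l,st,c=cv2.connectedComponentsWithStats(m);i=1+st[1:,4].argmax();print(st[i],c[i],onz(p,c[i],155))
E
```

```text
11.425 [547.36819016 175.89863857 156.78809836] [-3.13614186  0.0080603   3.08632271] [0.98554121 0.15090415 0.41497209] 51.587492279571904 [ 0.05146654  0.69259632 -0.66675288  1.79944786  0.56876828  0.84544016
  0.62308303]
[548.00358235 176.40211606 157.69513499]
[249 222  20  49 906] [258.22958057 245.48454746] [545.47221012 175.67851842 155.        ]
```

View pics/w9.png

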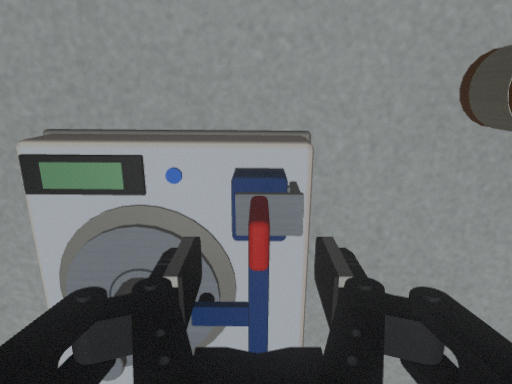

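Request:
play_rows:
  slide:
    - [1,0.5,15]
    - [1,0.5,30]
    - [1,0.5,37]
    - [1,0.5,37]
  turn: [0,0,0,0]
  fingers: [0.6,0.6,0.5,0.4]

```text
clock: 11.98
eef_pos: [546.9, 176.6, 119.9]
tool_rot: [-3.137, 0.008, 3.087]
force: [0.0, -0.2, 0.6]
width: 34.0
```

Request:
play_rows:
  slide:
    - [0,0,0]
    - [0,0,0]
    - [0,0,0]
    - [0,0,0]
    - [0,0,0]
  turn: [0,0,0,0,0]
  fingers: [0.25,0.12,0,0,0]

```text
clock: 12.6
eef_pos: [547.1, 176.4, 120.2]
tool_rot: [-3.136, 0.009, 3.086]
force: [-0.8, -1.9, 4.5]
width: 9.2
```

```bash
python3 - <<'E'
from h import *
from cell import vision,ctrl
s=ctrl.read_state();print(s['clock'],s['eef_pos'],s['tool_rot'],s['force'],s['width'],s['qpos'])
p=vision.camera_params('wrist');im,d=vision.get_image('wrist')
cv2.imwrite('pics/w10.png',im)
E
```

```text
12.6 [547.12302913 176.3881103  120.19637483] [-3.13636084  0.00881702  3.08617494] [-0.76415247 -1.85438913  4.46936706] 9.166268385675265 [ 0.02623554  0.73865443 -0.62890757  1.82804046  0.61659185  0.77412768
  0.58125082]
```

View pics/w10.png

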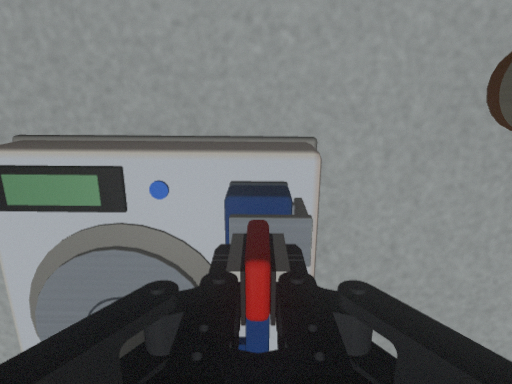

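Request:
play_rows:
  slide:
    - [0,3,0]
    - [0,6,0]
    - [0,9,0]
    - [0,11.5,0]
    - [0,11.5,0]
  turn: [0,0,0,0,0]
  fingers: [0,0,0,0,0]

```text
clock: 13.28
eef_pos: [547.7, 186.8, 120.1]
tool_rot: [-3.134, 0.009, 3.086]
force: [-1.7, -5.5, 6.5]
width: 9.1
```

```bash
python3 - <<'E'
from h import *
from cell import vision,ctrl
s=ctrl.read_state();print(s['clock'],s['eef_pos'],s['tool_rot'],s['force'],s['torque'],s['width'])
p=vision.camera_params('wrist');im,d=vision.get_image('wrist')
cv2.imwrite('pics/w11.png',im)
E
```

```text
13.275 [547.74960419 186.75166867 120.14849991] [-3.13392873  0.00859251  3.08583566] [-1.6643272  -5.54607249  6.48725916] [-1.06332541  0.248639   -0.11982177] 9.130391044824703
```

View pics/w11.png

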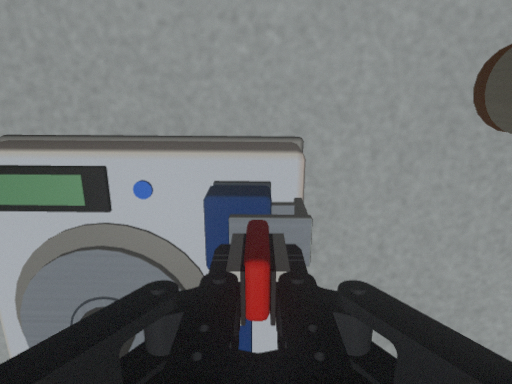

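Request:
play_rows:
  slide:
    - [0,2,0]
    - [0,2,0]
    - [-2.3,2,-7.6]
    - [-5,2,-15]
    - [-8,2,-22.4]
  turn: [0,0,0,0,0]
  fingers: [0,0,0,0,0]

```text
clock: 13.95
eef_pos: [553.7, 185.7, 140.4]
tool_rot: [-3.129, 0.003, 3.085]
force: [-0.9, -5.1, -6.0]
width: 8.8
```

```bash
python3 - <<'E'
from h import *
from cell import vision,ctrl
s=ctrl.read_state();print(s['clock'],s['eef_pos'],s['tool_rot'],s['force'],s['torque'],s['width'])
p=vision.camera_params('wrist');im,d=vision.get_image('wrist')
cv2.imwrite('pics/w12.png',im)
im,d=vision.get_image('scene');crop(im,220,100,380,270,3.5,'pics/s12.png')
s=ctrl.read_state();print(s['eef_pos'],s['force'])
E
```

```text
13.95 [553.67212701 185.70865308 140.36580214] [-3.12909450e+00  2.92029635e-03  3.08454786e+00] [-0.94400707 -5.08965981 -5.97147713] [-0.7910639   0.94845706 -0.04846322] 8.811038723333368
[554.091619   186.01379501 140.88063488] [-0.35023499 -4.67278408 -5.46349245]
```

View pics/w12.png

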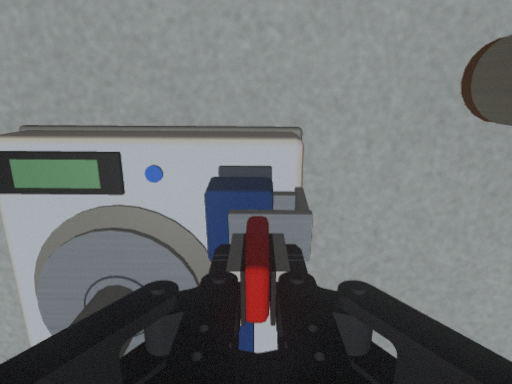

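View pics/s12.png

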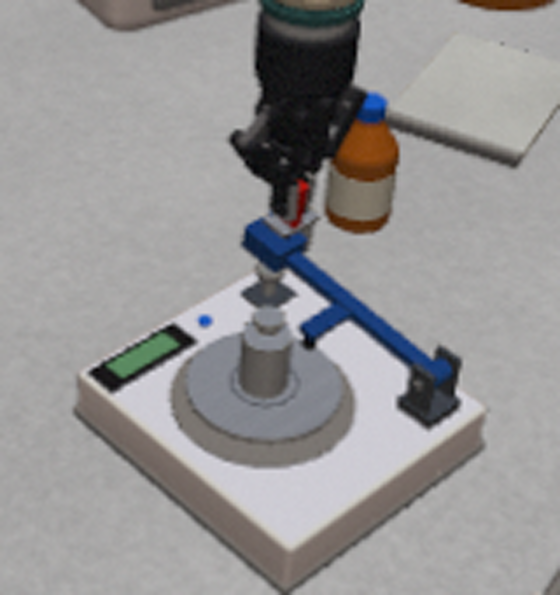

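Request:
play_rows:
  slide:
    - [-4,0.5,-9]
    - [-8.4,0.7,-17.4]
    - [-14.1,1,-27]
    - [-20.4,1,-36]
    - [-20.4,1,-36]
  turn: [0,0,0,0,0]
  fingers: [0,0,0,0,0]

```text
clock: 14.68
eef_pos: [572.9, 184.8, 175.9]
tool_rot: [-3.127, -0.0, 3.084]
force: [-2.8, -6.1, -4.6]
width: 9.5
```

Request:
play_rows:
  slide:
    - [-9.5,0.5,-11]
    - [-18,0.7,-20.5]
    - [-27,1,-29.5]
    - [-37,1,-37.5]
    - [-37,1,-37.5]
  turn: [0,0,0,0,0]
  fingers: [0,0,0,0,0]

```text
clock: 15.3
eef_pos: [607.9, 183.4, 212.7]
tool_rot: [-3.124, -0.005, 3.084]
force: [-5.7, -5.2, -0.8]
width: 9.1
```

Request:
play_rows:
  slide:
    - [0,0,0]
    - [0,0,0]
    - [0,0,0]
    - [0,0,0]
  turn: [0,0,0,0]
  fingers: [0,0,0,0]

```text
clock: 15.8
eef_pos: [607.2, 182.5, 212.1]
tool_rot: [-3.122, -0.007, 3.084]
force: [-2.8, -4.8, 0.9]
width: 9.5
```

```bash
python3 - <<'E'
from h import *
from cell import vision,ctrl
s=ctrl.read_state();print(s['clock'],s['eef_pos'],s['tool_rot'],s['force'],s['torque'],s['width'],s['qd'].round(4))
p=vision.camera_params('wrist');im,d=vision.get_image('wrist')
cv2.imwrite('pics/w13.png',im)
im,d=vision.get_image('scene');crop(im,220,90,380,270,3.3,'pics/s13.png');cv2.imwrite('pics/s13f.png',im)
im,d=vision.get_image('top');cv2.imwrite('pics/t13.png',im)
s=ctrl.read_state();print(s['eef_pos'],s['force'])
E
```

```text
15.8 [607.23517355 182.45196386 212.05045786] [-3.12211883 -0.00734842  3.0838797 ] [-2.82935402 -4.84583033  0.86126301] [-0.62351309  0.48203295 -0.04858168] 9.46883089811316 [-0.0007  0.0008  0.0014 -0.0004  0.0012 -0.0021  0.0005]
[607.21062013 182.47009453 212.05115492] [-2.59672265 -5.06348666 -1.2642565 ]
```

View pics/w13.png

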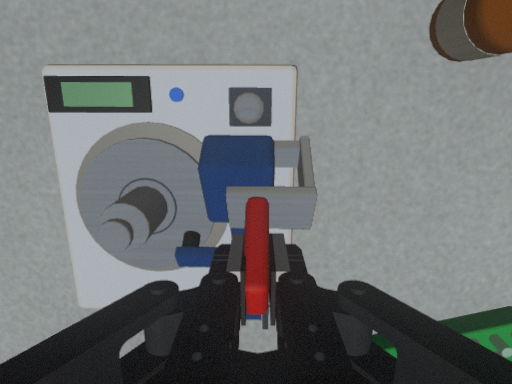

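View pics/s13.png

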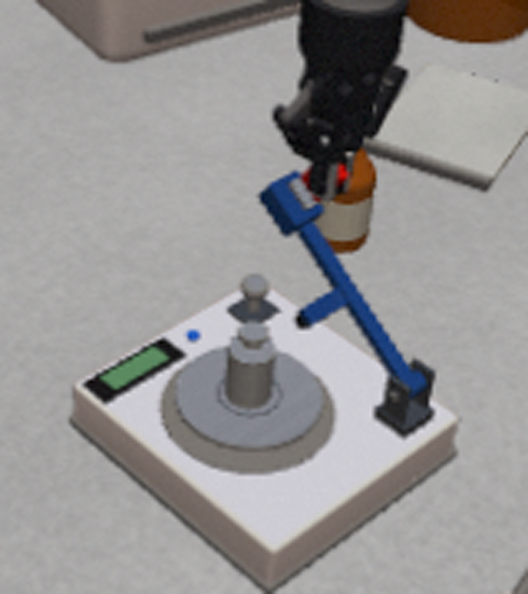

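View pics/s13f.png

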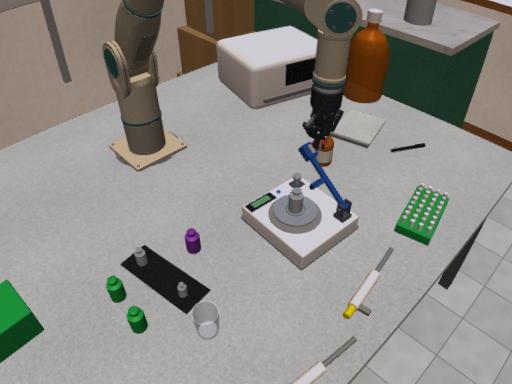

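```bash
python3 - <<'E'
from h import *
from cell import vision,ctrl
im,d=vision.get_image('wrist');s=ctrl.read_state();print(s['clock'],s['eef_pos'],s['force'],s['width'],abs(s['qd']).max())
ctrl.finish_job()
E
```

```text
16.0 [607.20507076 182.50540034 212.04811506] [-2.38224458 -4.2881778  -0.51067206] 8.974624132634583 0.0018313709098838615
the job is handed in; nothing more can be done
```

The job is handed in at 16.0 s. The 500 g weight is on the pan and the blue arm is held raised at about 35°.

- **Weight:** I set it upright on the pan's ring while the pan was still locked, and opened the fingers only once the force showed it resting on the pan. Before release the wrist camera put it within about 1 mm of the ring centre. Afterwards both views show it still upright inside the ring.
- **Latch and arm:** I pinched the red tab and pulled it about 10–11 mm, then lifted the arm along its arc. The scene picture shows the ball clear and the presser pad off the pan. From the tool's travel I work out the angle at 35°. At hand-in the arm was still (joint speeds under 0.002 rad/s), with the tab held at a 9 mm opening.
- **Other items:** the 200 g and 100 g weights, the beaker, the bottle and the green and purple look-alikes look untouched in the last scene picture.

**Disagreements:**
- The top camera placed the weight and pan about 3–5 mm from where the wrist camera did; I used the wrist camera.
- The first move over the pan ended about 6 mm short, which I corrected before setting the weight down.
- During the lift the tool drifted about 4 mm back towards the pan, so the latch may be partly shut, which the task allows once the arm is raised.
- I did not measure the pan's floating height; I only saw that the presser pad had come off it.

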